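Put the stacked punching bolsters back in their trays

ROBOT

A 7-joint arm with a two-finger parallel gripper is mounted at the origin on the work surface. World frame = base frame: x ahead of the robot, y to its left, z up, the work surface at z = 0. Lengths are in m, angles in rad, forces in N, time in s.
With the tool pointing down it reaches from about 0.425 to 0.925 m from the base axis. Payload 6.8 kg.
Tool frame: the origin (TCP) lies at the very end of the fingers, on their centre line; the grasp point (between the pads) lies 19 mm behind it; x points along the fingers, z is the direction in which the jaws open and shut, and the axes are right-handed (so a half turn about x gives the same grasp; the last joint's range is limited). The gripper opens to 85 mm and grips with 20 to 120 N. Pads are 22 mm wide; open, the fingers measure 114 mm over their backs; the gripper's body (76 mm by 85 mm) begins 54 mm behind the grasp point. The pads swing forward as they close: fully open they stand 13 mm farther back than shut.
Start: joints at [1.104, 0.477, 0.022, 1.555, -0.011, 1.109, -0.083], TCP at [0.237, -0.632, 0.231] pointing down, gripper open.
Joint ranges: [-2.96, 2.96], [-0.34, 2.1], [-1.41, 1.46], [0.24, 2.44], [-1.37, 4.51], [0.17, 1.92], [-2.96, 2.96]. Speed limits (rad/s): [2.39, 2.39, 3.14, 3.14, 3.14, 3.14, 3.14].

INTERFACE

Orientations are given as a rotation vector (axis times angle).
In Python, from station import read_state, read_camera, close_job gives the robot as it stands. The module is installed in compiled form; this text tells all that it offers.
- The arm moves only by the shell command python3 -m inch 'ROWS' [FORCE]. ROWS is JSON, a list of rows, each an object with "jaw": the opening, from 0 (shut) to 1 (fully open); "slide": the shift along the tool's x, y, z in m, a list of three; "delta_rot": the turn, a rotation vector about the tool's x, y, z in rad, a list of three. A call has 1 to 20 rows; each row is the pose to reach, as a shift and turn from the pose measured when the call began, along the tool's axes at that moment; what a row does not reach only later rows make up. A row lasts 1/10 s, in which the tool goes at most 50 mm and 8.59 degrees, less where a joint would pass 70% of its speed; a pose out of reach is approached as far as the arm can. A call with a gripper value outside its range is refused whole. The fingers move at their own pace and stop on an object; FORCE is the grip in N (left out, the last holds). Time passes only in rows, so rows that repeat a pose let the fingers close. It gives the time, the measured TCP pose, the force and the opening at its end, in the units of the state.
- read_state(): the state, without advancing time (a new reading comes with each control period).
- read_camera(name): name is "scene" or "side" or "wrist"; returns a dict with "img" (400x640x3 uint8, red, green, blue), "camera_matrix" (3x3 intrinsics, pixels), "R" (3x3) and "t" (3): a world point X has camera coordinates R X + t. Camera axes: x right, y down, z forward; pixel columns grow to the right and rows downward; lengths in m; the calibration is good to about 2 mm. A picture is of the moment at which its call begins. There is no depth.
- close_job(): hands the job in, once; it reports no verdict.
The state is a dict: "time": time; "joint_pos": joint angles; "qvel": joint speeds; "joint_efforts": joint torques, N m; "eef_pos": TCP position; "tcp_rot": TCP orientation; "force": force on the tool from outside, world axes, zero at the start; "moment": the same for the moment, N m; "gripper_width": finger opening in m.
Only numpy, scipy, OpenCV 4.12 (cv2) and the standard library are available. Lean on these libraries where they do the work, as an engineer would, in place of code of your own. Each camera call takes 0.05 s, during which the arm holds its last target. There are 200 camera calls.

TASK

The four steel bolsters from the punching job are piled up on the smithy bench. Take the pile down from the top, one at a time, and lower each bolster straight into its own tray, the one whose bar fence is bent to that bolster's outline and size, so that it lies flat on the tray floor inside the fence. Set them down rather than dropping them, do not let any tip over, and leave the wax tin where it is.

Things in the scene. Friction and masses are not known exactly. Their poses are not given: they have to be found in the camera images.
- small_round_bolster: Small round bolster: a disc 38 mm across with a 16 mm round hole. Top of the pile at the start. Plain steel block 30 mm thick with straight sides. Origin at the centre of its underside, z up.
- square_bolster: Square bolster: 48 x 48 mm with a 20 mm square hole. Second from the top at the start. Its sides run along its x and y axes. Plain steel block 30 mm thick with straight sides. Origin at the centre of its underside, z up.
- large_round_bolster: Large round bolster: a disc 64 mm across with a 30 mm round hole. Third from the top at the start, on the oblong one. Plain steel block 30 mm thick with straight sides. Origin at the centre of its underside, z up.
- oblong_bolster: Oblong bolster: 100 mm along its x axis by 44 mm along its y axis, with a 40 x 14 mm slot along x; the heaviest, about 0.9 kg. Bottom of the pile at the start, on the bench; the bolsters above it lie within a few mm of centred on the one below, each turned a little. Plain steel block 30 mm thick with straight sides. Origin at the centre of its underside, z up.
- small_hoop_tray: Tray for the small round bolster: 78 mm square dark steel sheet with a round hoop fence 54 mm across inside. Fixed to the bench. Floor is 4 mm sheet, so the bolster's underside ends 4 mm above the bench; the fence of 6 mm round bar stands 6 mm above that floor (top 10 mm above the bench). Origin at the centre of the underside of the sheet, on the bench, z up.
- square_tray: Tray for the square bolster: 92 mm square dark steel sheet with a square fence 64 x 64 mm inside, its sides along the x and y axes. Fixed to the bench. Floor is 4 mm sheet, so the bolster's underside ends 4 mm above the bench; the fence of 6 mm round bar stands 6 mm above that floor (top 10 mm above the bench). Origin at the centre of the underside of the sheet, on the bench, z up.
- large_hoop_tray: Tray for the large round bolster: 104 mm square dark steel sheet with a round hoop fence 80 mm across inside. Fixed to the bench. Floor is 4 mm sheet, so the bolster's underside ends 4 mm above the bench; the fence of 6 mm round bar stands 6 mm above that floor (top 10 mm above the bench). Origin at the centre of the underside of the sheet, on the bench, z up.
- oblong_tray: Tray for the oblong bolster: 144 x 88 mm dark steel sheet with an oblong fence 116 mm (along its x axis) by 60 mm (along y) inside. Fixed to the bench. Floor is 4 mm sheet, so the bolster's underside ends 4 mm above the bench; the fence of 6 mm round bar stands 6 mm above that floor (top 10 mm above the bench). Origin at the centre of the underside of the sheet, on the bench, z up.
- wax_tin: Closed round brass-coloured tin with a pale lid, 60 mm across and 45 mm high, standing loose on the bench beyond the trays, to be left alone. Origin at the centre of its underside.
Mind the look-alikes: they are no part of the job. What is shaped like the square_bolster but brown or pink is not meant. What is shaped like the small_round_bolster but purple is not meant.

How it is judged:
On the way, in this order (a step that is already met when the one before it is completed fails the run):
1. the small round bolster lies in the small hoop tray, let go (horizontal distance between small_round_bolster and small_hoop_tray below 0.013 m and z of small_round_bolster in the frame of small_hoop_tray below 0.006 m and angle between small_round_bolster's own z axis and vertical below 0.04 rad and linear speed of small_round_bolster below 0.02 m/s and angular speed of small_round_bolster below 0.2 rad/s and contact force between small_round_bolster and the fingers below 0.2 N), for 0.2 s.
2. the square bolster lies in the square tray, let go (horizontal distance between square_bolster and square_tray below 0.013 m and z of square_bolster in the frame of square_tray below 0.006 m and angle between square_bolster's own z axis and vertical below 0.04 rad and linear speed of square_bolster below 0.02 m/s and angular speed of square_bolster below 0.2 rad/s and contact force between square_bolster and the fingers below 0.2 N), for 0.2 s.
3. the large round bolster lies in the large hoop tray, let go (horizontal distance between large_round_bolster and large_hoop_tray below 0.013 m and z of large_round_bolster in the frame of large_hoop_tray below 0.006 m and angle between large_round_bolster's own z axis and vertical below 0.04 rad and linear speed of large_round_bolster below 0.02 m/s and angular speed of large_round_bolster below 0.2 rad/s and contact force between large_round_bolster and the fingers below 0.2 N), for 0.2 s.
4. the oblong bolster lies in the oblong tray, let go (horizontal distance between oblong_bolster and oblong_tray below 0.013 m and z of oblong_bolster in the frame of oblong_tray below 0.006 m and angle between oblong_bolster's own z axis and vertical below 0.04 rad and linear speed of oblong_bolster below 0.02 m/s and angular speed of oblong_bolster below 0.2 rad/s and contact force between oblong_bolster and the fingers below 0.2 N), for 0.2 s.
At the end, for the whole second after the job is handed in: Each bolster lies flat (within 0.04 rad) on the floor of its own tray (underside no more than 2 mm above the tray floor), its centre within 13 mm of the tray's centre, released and at rest (all of step 1 and all of step 2 and all of step 3 and all of step 4); the robot touches nothing.
It fails at once if a bolster is tipped over (more than 0.6 rad) (angle between any of small_round_bolster, square_bolster, large_round_bolster, oblong_bolster's own z axis and vertical above 0.6 rad).
It fails at once if a bolster is dropped into its tray (faster than 0.65 m/s just above it, a fall of more than about 20 mm) ((linear speed of small_round_bolster above 0.65 m/s and horizontal distance between small_round_bolster and small_hoop_tray below 0.03 m and z of small_round_bolster in the frame of small_hoop_tray below 0.08 m) or (linear speed of square_bolster above 0.65 m/s and horizontal distance between square_bolster and square_tray below 0.03 m and z of square_bolster in the frame of square_tray below 0.08 m) or (linear speed of large_round_bolster above 0.65 m/s and horizontal distance between large_round_bolster and large_hoop_tray below 0.03 m and z of large_round_bolster in the frame of large_hoop_tray below 0.08 m) or (linear speed of oblong_bolster above 0.65 m/s and horizontal distance between oblong_bolster and oblong_tray below 0.03 m and z of oblong_bolster in the frame of oblong_tray below 0.08 m)).
It fails at once if the wax tin is moved more than 20 mm (distance of wax_tin from where it was at the start of the episode above 0.02 m).
It also fails if it takes over 120 s, if anything falls off the work surface, if the arm or the gripper's body presses on something with over 40 N, if the wrist force passes 120 N, or if a joint passes its speed limit or range.

## Working session

There is one attempt and no reset: what is moved stays moved. The work goes in short steps, Python scripts to look and compute and a shell command to move; the robot and the scene stay as the last step left them, time stands still between calls to the robot, and variables do not carry over. Pictures are saved under pics/ and viewed, about 12 in all and at most 16, crops included, and the job is handed in when it is done.

```bash
mkdir -p pics; python3 - <<'E'
from station import *
import cv2,numpy as np
s=read_state(); print(s)
for n in ['scene','side']:
    c=read_camera(n); cv2.imwrite(f'pics/{n}0.png',c['img'][:,:,::-1]); print(n,c['camera_matrix'].tolist(),(-c['R'].T@c['t']).round(3),c['R'].round(3).tolist())
E
```

```text
{'time': 0.0, 'joint_pos': array([ 1.10387024,  0.477778  ,  0.02232804,  1.5564703 , -0.01149439,
        1.10929455, -0.08311036]), 'qvel': array([-0.00069473, -0.00083415,  0.00040641, -0.0004048 ,  0.00117908,
       -0.00115886,  0.00032125]), 'joint_efforts': array([-5.14297535e-04, -5.96445680e+01,  1.60787936e+00, -2.81189203e+01,
        1.26033212e-02,  9.27667221e-03, -2.54872288e-05]), 'eef_pos': array([ 0.23682313, -0.6314506 ,  0.23033235]), 'tcp_rot': array([ 0.94190189,  1.35947549, -0.94037466]), 'force': array([0.8577417 , 0.53550297, 0.00379194]), 'moment': array([-0.05171588, -0.02786094, -0.00081253]), 'gripper_width': 0.08532902486977637}
scene [[517.9195594790095, 0.0, 319.2837709459528], [0.0, 517.9195594790095, 197.28434557293073], [0.0, 0.0, 1.0]] [1.105 0.754 0.889] [[-0.803, 0.595, 0.012], [0.378, 0.525, -0.762], [-0.46, -0.608, -0.647]]
side [[511.73575588668297, 0.0, 323.0942975467062], [0.0, 511.73575588668297, 204.70438312781755], [0.0, 0.0, 1.0]] [0.404 0.857 0.867] [[-0.986, -0.166, 0.007], [-0.119, 0.674, -0.729], [0.116, -0.72, -0.684]]
```

View pics/scene0.png

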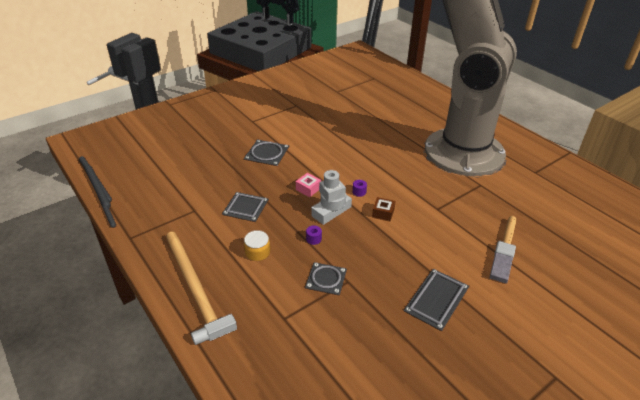

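View pics/side0.png

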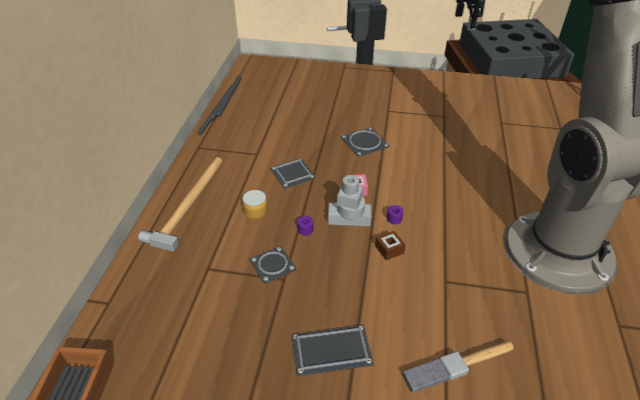

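The scene picture shows the pile at about (332,195). The trays are at (267,152) hoop, (246,206) square, (327,278) hoop and (437,298) oblong. The tin is at (257,245), and pink, brown and purple decoys stand around the pile. In the side view the pile is at (350,203).

```bash
cat > h.py <<'E'
import cv2,numpy as np
from station import *
from scipy.spatial.transform import Rotation as Ro
def ray(c,uv,z):
    uv=np.atleast_2d(uv).astype(float)
    d=(np.linalg.inv(c['camera_matrix'])@np.c_[uv,np.ones(len(uv))].T).T@c['R']
    o=-c['R'].T@c['t']
    return (o+d*((z-o[2])/d[:,2])[:,None])[:,:2]
def proj(c,X):
    p=(c['R']@np.atleast_2d(X).T).T+c['t']; p=p@c['camera_matrix'].T; return p[:,:2]/p[:,2:]
def blobs(c,m,z,amin=150):
    cs,_=cv2.findContours(m.astype(np.uint8)*255,cv2.RETR_EXTERNAL,cv2.CHAIN_APPROX_NONE)
    for k in cs:
        if cv2.contourArea(k)<amin: continue
        w=ray(c,k[:,0],z); r=cv2.minAreaRect((w*1000).astype(np.float32))
        px=k[:,0].mean(0)
        if abs(r[0][0])<1100 and abs(r[0][1])<900: print(px.round(),'c',np.round(r[0],1),'size',np.round(r[1],1),'ang',round(r[2],1))
E
python3 - <<'E'
from h import *
for n in ['scene','side']:
    c=read_camera(n); hsv=cv2.cvtColor(c['img'],cv2.COLOR_RGB2HSV)
    S,V=hsv[...,1].astype(int),hsv[...,2].astype(int)
    print(n); blobs(c,(S<90)&(V<235),0.004,250)
    cr=(slice(130,330),slice(200,500)) if n=='scene' else (slice(110,310),slice(200,500))
    cv2.imwrite(f'pics/{n}_m.png',cv2.resize(c['img'][cr][:,:,::-1],None,fx=2.6,fy=2.6))
E
```

```text
scene
[214. 329.] c [895.2 129.1] size [43.1 92.4] ang 82.5
[437. 299.] c [469.3 338.8] size [145.   87.9] ang 18.5
[326. 278.] c [629.1 153.5] size [79.2 77.9] ang 39.0
[502. 261.] c [266.5 353.6] size [131.7  43.1] ang 29.7
[256. 239.] c [691.8 -43.2] size [56.7 59.1] ang 1.6
[245. 206.] c [ 651.7 -162.2] size [92.9 92.5] ang 37.1
[330. 197.] c [441.  -58.1] size [223.6  99.9] ang 40.8
[ 99. 192.] c [ 931.9 -454.3] size [339.9  29.6] ang 86.0
[266. 152.] c [ 479.1 -334.6] size [105.6 104.9] ang 36.4
[532.  68.] c [-684.7 -343.3] size [1770.5  906.8] ang 28.2
[375.  25.] c [-394.4 -874.3] size [689.8 370.8] ang 45.5
[113. 167.] c [ 815.9 -859.7] size [2016.1 1453.3] ang 55.4
side
[ 71. 383.] c [917.5 485.7] size [55.4 66.2] ang 5.8
[435. 372.] c [273.  352.8] size [121.6  48.4] ang 28.9
[331. 350.] c [468.6 339.9] size [144.2  89.6] ang 18.6
[272. 264.] c [627.9 154.9] size [78.3 80.7] ang 39.0
[158. 240.] c [904.8 129.1] size [ 44.1 106.3] ang 82.1
[254. 197.] c [726.1 -47.9] size [58.4 55.7] ang 10.0
[350. 203.] c [488.7 -84.5] size [106.  186.3] ang 6.9
[292. 173.] c [ 650.7 -160.9] size [92.7 95. ] ang 36.6
[365. 141.] c [ 478.3 -333.8] size [105.1 107.5] ang 36.5
[220. 105.] c [ 935.  -454.9] size [344.2  33.3] ang 85.9
[334. 121.] c [ 599.  -447.6] size [2748.7 1777.6] ang 10.6
```

View pics/scene_m.png

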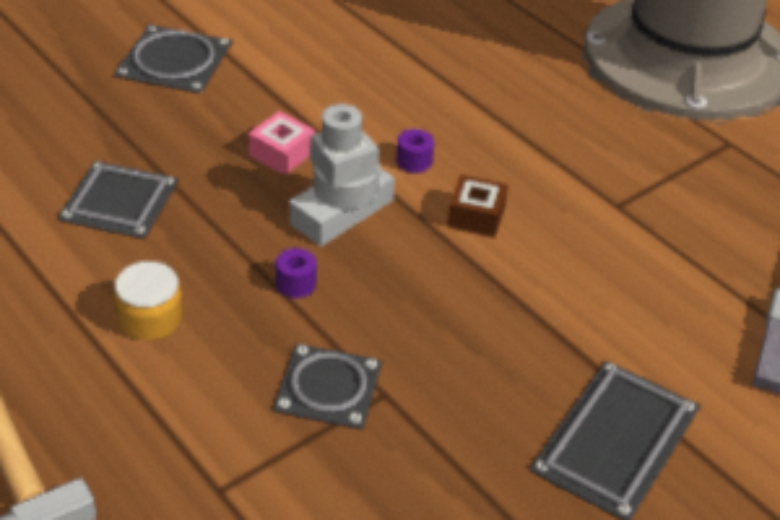

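View pics/side_m.png

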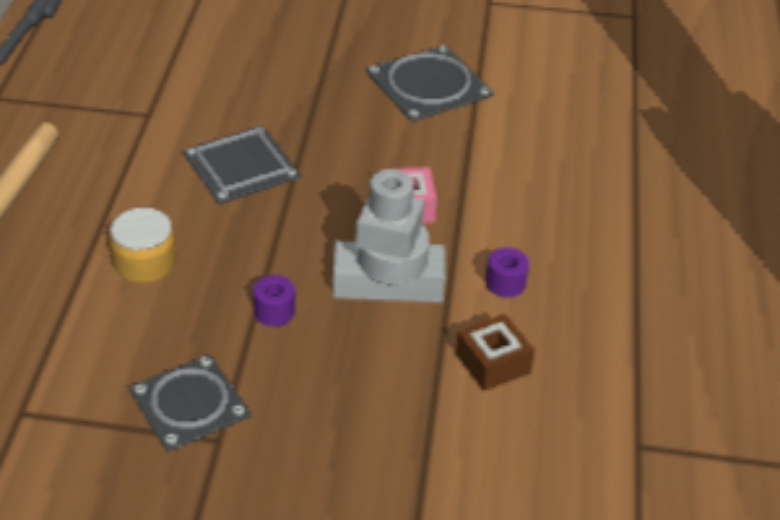

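```bash
cat >> h.py <<'E'
def plan(p,yaw=None):
    """slide+delta_rot to get TCP at p, tool down, jaws opening along world yaw (deg, mod 180, nearest)"""
    s=read_state(); R=Ro.from_rotvec(s['tcp_rot']).as_matrix()
    cur=np.degrees(np.arctan2(R[1,2],R[0,2]))
    if yaw is None: yaw=cur
    d=(yaw-cur+90)%180-90; a=np.radians(cur+d)
    z=np.array([np.cos(a),np.sin(a),0]); x=np.array([0,0,-1.]); T=np.c_[x,np.cross(z,x),z]
    print('tcp',s['eef_pos'].round(4),'yaw',round(cur,1),'w',round(s['gripper_width'],4),'q7',s['joint_pos'][6].round(2),'F',s['force'].round(1),'t',round(s['time'],1))
    print('slide',(R.T@(np.array(p)-s['eef_pos'])).round(4),'rot',Ro.from_matrix(R.T@T).as_rotvec().round(3),'turn',round(d,1))
E
python3 - <<'E'
from h import *
a=read_camera('scene');b=read_camera('side')
print(ray(a,[331.5,174],.12),ray(b,[350.4,180.4],.12))
p=(ray(a,[331.5,174],.12)+ray(b,[350.4,180.4],.12))[0]/2
plan([p[0],p[1],.30])
w=read_camera('wrist'); s=read_state(); R=Ro.from_rotvec(s['tcp_rot']).as_matrix()
print('cam in tool',R.T@(-w['R'].T@w['t']-s['eef_pos']), (w['R']@R).round(2).tolist())
E
```

```text
[[ 0.48248135 -0.02152707]] [[ 0.48328957 -0.01898321]]
tcp [ 0.2369 -0.6319  0.231 ] yaw -69.4 w 0.0852 q7 -0.08 F [ 0.2  1.4 -0.9] t 0.3
slide [-0.0687  0.445  -0.4864] rot [ 0.    -0.001  0.   ] turn 0.0
cam in tool [-0.14347211  0.08474817 -0.00066504] [[-0.0, 0.0, 1.0], [-0.33, -0.94, 0.0], [0.94, -0.33, 0.0]]
```

```bash
python3 -m inch '[{"jaw":1,"slide":[-0.069,0.445,-0.486],"delta_rot":[0,0,0]},{"jaw":1,"slide":[-0.069,0.445,-0.486],"delta_rot":[0,0,0]},{"jaw":1,"slide":[-0.069,0.445,-0.486],"delta_rot":[0,0,0]},{"jaw":1,"slide":[-0.069,0.445,-0.486],"delta_rot":[0,0,0]},{"jaw":1,"slide":[-0.069,0.445,-0.486],"delta_rot":[0,0,0]},{"jaw":1,"slide":[-0.069,0.445,-0.486],"delta_rot":[0,0,0]},{"jaw":1,"slide":[-0.069,0.445,-0.486],"delta_rot":[0,0,0]},{"jaw":1,"slide":[-0.069,0.445,-0.486],"delta_rot":[0,0,0]},{"jaw":1,"slide":[-0.069,0.445,-0.486],"delta_rot":[0,0,0]},{"jaw":1,"slide":[-0.069,0.445,-0.486],"delta_rot":[0,0,0]},{"jaw":1,"slide":[-0.069,0.445,-0.486],"delta_rot":[0,0,0]},{"jaw":1,"slide":[-0.069,0.445,-0.486],"delta_rot":[0,0,0]},{"jaw":1,"slide":[-0.069,0.445,-0.486],"delta_rot":[0,0,0]},{"jaw":1,"slide":[-0.069,0.445,-0.486],"delta_rot":[0,0,0]},{"jaw":1,"slide":[-0.069,0.445,-0.486],"delta_rot":[0,0,0]},{"jaw":1,"slide":[-0.069,0.445,-0.486],"delta_rot":[0,0,0]}]' 40
python3 - <<'E'
from h import *
w=read_camera('wrist'); cv2.imwrite('pics/w1.png',w['img'][:,:,::-1]); np.savez('w1',**w)
print(proj(w,[.483,-.02,.12])); plan([.483,-.02,.105])
E
```

```text
time: 1.95
eef_pos: [0.4825, -0.0221, 0.2999]
tcp_rot: [0.941, 1.358, -0.943]
force: [0.2, -0.2, 1.0]
gripper_width: 0.0855
[[320.01111805 169.35859358]]
tcp [ 0.4824 -0.0227  0.2999] yaw -69.6 w 0.0856 q7 -1.35 F [-0.5  0.1 -0.1] t 2.0
slide [ 0.1949  0.0017 -0.0023] rot [-0.     0.     0.001] turn 0.0
```

View pics/w1.png

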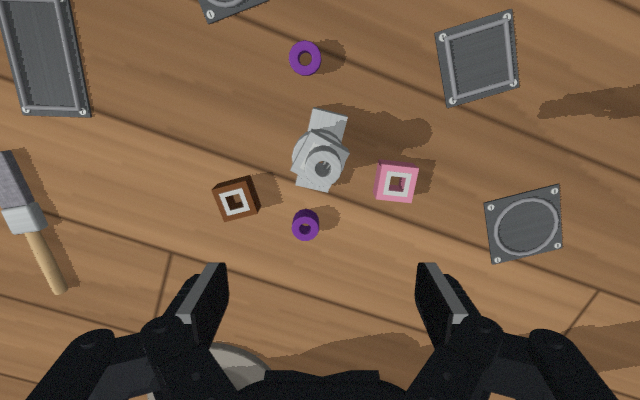

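The wrist view from above shows the disc top near (323,163), with the square under it and the oblong running from (330,115) to (315,190). The decoys stand well clear.

```bash
python3 - <<'E'
from h import *
w=dict(np.load('w1.npz')); im=w['img']; cv2.imwrite('pics/w1c.png',cv2.resize(im[95:205,260:380][:,:,::-1],None,fx=5,fy=5,interpolation=cv2.INTER_CUBIC))
g=cv2.cvtColor(im,cv2.COLOR_RGB2GRAY)[150:185,300:345]
c=cv2.HoughCircles(cv2.resize(g,None,fx=4,fy=4,interpolation=cv2.INTER_CUBIC),cv2.HOUGH_GRADIENT,1,20,param1=80,param2=25,minRadius=15,maxRadius=85)
for q in ([] if c is None else c[0][:4]): 
  p=q[:2]/4+[300,150]; print(p,q[2]/4,ray(w,p,.12))
E
```

```text
[323.125 170.625] 19.7 [[ 0.48286974 -0.02340515]]
```

View pics/w1c.png

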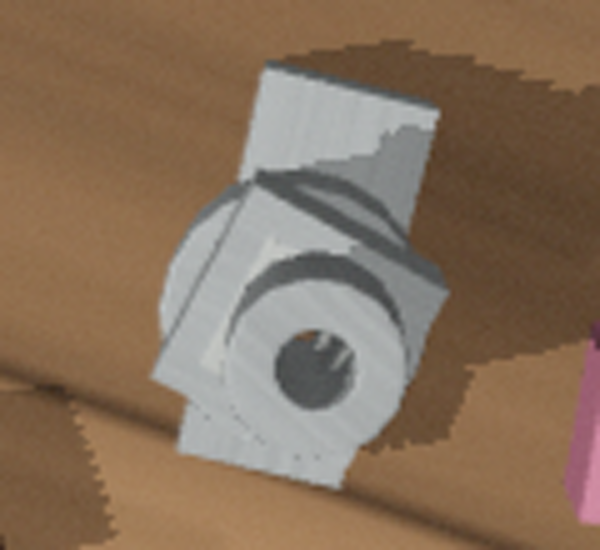

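The cropped view puts the disc's top centre at crop pixel (316,368). The square's corners are at (258,185), (447,290) and (152,378), and the oblong's at (268,65), (440,108), (180,450) and (340,487).

```bash
python3 - <<'E'
from h import *
w=dict(np.load('w1.npz')); f=lambda l,z: ray(w,np.array(l)/5+[260,95],z)
d=f([[316,368]],.12); print('disc',d)
q=f([[258,185],[447,290],[152,378]],.09); print('sq',q.round(4).tolist(),'centre',(q[1]+q[2])/2,[np.linalg.norm(q[0]-q[i]) for i in (1,2)],np.degrees(np.arctan2(*(q[1]-q[0])[::-1])),np.degrees(np.arctan2(*(q[2]-q[0])[::-1])))
o=f([[268,65],[440,108],[180,450],[340,487]],.03); print('obl',o.round(4).tolist(),o.mean(0),np.degrees(np.arctan2(*(o[0]-o[2])[::-1])),np.degrees(np.arctan2(*(o[1]-o[3])[::-1])),np.linalg.norm(o[0]-o[2]),np.linalg.norm(o[0]-o[1]))
plan([*d[0],.101])
E
```

```text
disc [[ 0.48486487 -0.02273413]]
sq [[0.5108, 0.0], [0.504, -0.0461], [0.4629, 0.0075]] centre [ 0.48343432 -0.01929352] [np.float64(0.04658796094015332), np.float64(0.04847779825015875)] -98.43543361248231 171.13867229900742
obl [[0.5301, 0.0062], [0.5353, -0.0367], [0.4303, -0.0058], [0.4354, -0.0487]] [ 0.48277398 -0.02124117] 6.84938287646225 6.854461971788576 0.10057297660825194 0.04321324559357997
tcp [ 0.4824 -0.0227  0.2999] yaw -69.6 w 0.0856 q7 -1.35 F [-0.5  0.1 -0.1] t 2.0
slide [0.1989 0.0025 0.0009] rot [-0.     0.     0.001] turn 0.0
```

```bash
python3 -m inch '[{"jaw":1,"slide":[0.05,0.002,0.001],"delta_rot":[0,0,0]},{"jaw":1,"slide":[0.1,0.002,0.001],"delta_rot":[0,0,0]},{"jaw":1,"slide":[0.14,0.002,0.001],"delta_rot":[0,0,0]},{"jaw":1,"slide":[0.165,0.002,0.001],"delta_rot":[0,0,0]},{"jaw":1,"slide":[0.185,0.002,0.001],"delta_rot":[0,0,0]},{"jaw":1,"slide":[0.199,0.002,0.001],"delta_rot":[0,0,0]},{"jaw":1,"slide":[0.199,0.002,0.001],"delta_rot":[0,0,0]},{"jaw":0.3,"slide":[0.199,0.002,0.001],"delta_rot":[0,0,0]},{"jaw":0.3,"slide":[0.199,0.002,0.001],"delta_rot":[0,0,0]},{"jaw":0.3,"slide":[0.199,0.002,0.001],"delta_rot":[0,0,0]},{"jaw":0.3,"slide":[0.199,0.002,0.001],"delta_rot":[0,0,0]},{"jaw":0.3,"slide":[0.199,0.002,0.001],"delta_rot":[0,0,0]},{"jaw":0.3,"slide":[0.199,0.002,0.001],"delta_rot":[0,0,0]},{"jaw":0.3,"slide":[0.199,0.002,0.001],"delta_rot":[0,0,0]}]' 50
python3 -m inch '[{"jaw":0.2,"slide":[0,0,0],"delta_rot":[0,0,0]},{"jaw":0.2,"slide":[-0.01,0,0],"delta_rot":[0,0,0]},{"jaw":0.2,"slide":[-0.03,0,0],"delta_rot":[0,0,0]},{"jaw":0.2,"slide":[-0.06,0,0],"delta_rot":[0,0,0]},{"jaw":0.2,"slide":[-0.06,0,0],"delta_rot":[0,0,0]}]'
python3 - <<'E'
from h import *
plan([.6285,.154,.16]); w=read_camera('wrist'); cv2.imwrite('pics/w2.png',w['img'][:,:,::-1]); np.savez('w2',**w)
E
```

```text
time: 3.4
eef_pos: [0.4849, -0.0229, 0.102]
tcp_rot: [0.942, 1.356, -0.943]
force: [-2.0, 0.0, 6.2]
gripper_width: 0.0352
time: 3.9
eef_pos: [0.4874, -0.0226, 0.1658]
tcp_rot: [0.945, 1.35, -0.939]
force: [2.1, 0.4, -2.0]
gripper_width: 0.0349
tcp [ 0.4874 -0.0226  0.1658] yaw -69.6 w 0.0349 q7 -1.44 F [ 2.1  0.4 -2. ] t 3.9
slide [ 0.0067  0.1938 -0.1164] rot [ 0.     0.003 -0.006] turn 0.0
```

View pics/w2.png

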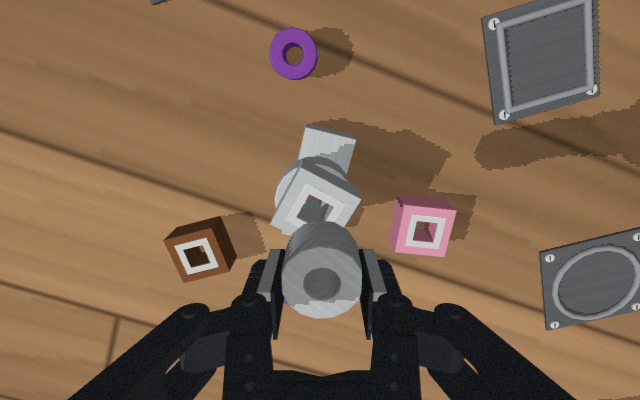

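The disc is held upright between the pads, with its top centre at about (321,283). The square below has stayed on the pile.

```bash
python3 - <<'E'
from h import *
w=dict(np.load('w2.npz')); s=read_state(); z=s['eef_pos'][2]+.018
p=ray(w,[321,283],z)[0]; off=p-s['eef_pos'][:2]; print(p,off)
plan([.6285-off[0],.154-off[1],.12])
E
```

```text
[ 0.48648403 -0.02220809] [0.00020023 0.00066973]
tcp [ 0.4863 -0.0229  0.1641] yaw -69.6 w 0.035 q7 -1.44 F [-0.2 -0.  -2.4] t 4.0
slide [ 0.0445  0.1944 -0.1158] rot [ 0.     0.003 -0.004] turn 0.0
```

```bash
python3 -m inch '[{"jaw":0.2,"slide":[0,0.033,-0.02],"delta_rot":[0,0,0]},{"jaw":0.2,"slide":[0,0.066,-0.04],"delta_rot":[0,0,0]},{"jaw":0.2,"slide":[0,0.1,-0.06],"delta_rot":[0,0,0]},{"jaw":0.2,"slide":[0,0.133,-0.08],"delta_rot":[0,0,0]},{"jaw":0.2,"slide":[0,0.166,-0.1],"delta_rot":[0,0,0]},{"jaw":0.2,"slide":[0.01,0.194,-0.116],"delta_rot":[0,0,0]},{"jaw":0.2,"slide":[0.05,0.194,-0.116],"delta_rot":[0,0.003,-0.004]},{"jaw":0.2,"slide":[0.085,0.194,-0.116],"delta_rot":[0,0.003,-0.004]},{"jaw":0.2,"slide":[0.11,0.194,-0.116],"delta_rot":[0,0.003,-0.004]},{"jaw":0.2,"slide":[0.11,0.194,-0.116],"delta_rot":[0,0.003,-0.004]},{"jaw":0.2,"slide":[0.11,0.194,-0.116],"delta_rot":[0,0.003,-0.004]}]'
python3 - <<'E'
from h import *
plan([.6283,.1533,.016]); w=read_camera('wrist'); cv2.imwrite('pics/w3.png',w['img'][:,:,::-1]); np.savez('w3',**w)
E
```

```text
time: 5.05
eef_pos: [0.6277, 0.1533, 0.0541]
tcp_rot: [0.942, 1.358, -0.944]
force: [0.1, -0.6, -1.8]
gripper_width: 0.0352
tcp [0.6277 0.1533 0.0541] yaw -69.6 w 0.0352 q7 -1.81 F [ 0.1 -0.6 -1.8] t 5.0
slide [0.0381 0.0006 0.0002] rot [ 0.    -0.001  0.002] turn 0.0
```

View pics/w3.png

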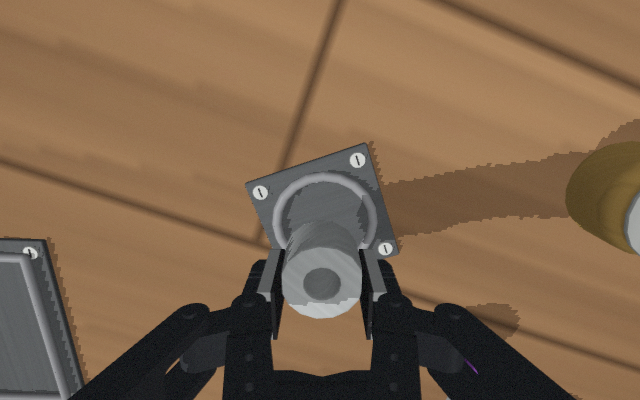

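The disc hangs over the small hoop tray. Three screws show at (260,192), (358,160) and (386,248), so the tray centre is near (323,220).

```bash
python3 - <<'E'
from h import *
w=dict(np.load('w3.npz')); print(ray(w,[[260,192],[386,248],[323,220]],.005))
E
python3 -m inch '[{"jaw":0.2,"slide":[0.015,0.001,0],"delta_rot":[0,0,0]},{"jaw":0.2,"slide":[0.025,0.001,0],"delta_rot":[0,0,0]},{"jaw":0.2,"slide":[0.031,0.001,0],"delta_rot":[0,0,0]},{"jaw":0.2,"slide":[0.035,0.001,0],"delta_rot":[0,0,0]},{"jaw":0.2,"slide":[0.037,0.001,0],"delta_rot":[0,0,0]},{"jaw":0.2,"slide":[0.038,0.001,0],"delta_rot":[0,0,0]},{"jaw":0.2,"slide":[0.038,0.001,0],"delta_rot":[0,0,0]}]'
python3 -c "
from h import *
plan([.6283,.1533,.016])"
```

```text
[[0.63371469 0.1963398 ]
 [0.62553997 0.1079646 ]
 [0.62975122 0.15349159]]
time: 5.8
eef_pos: [0.6298, 0.1541, 0.0175]
tcp_rot: [0.944, 1.357, -0.942]
force: [1.0, -1.0, -2.4]
gripper_width: 0.0352
tcp [0.6298 0.1541 0.0175] yaw -69.6 w 0.0352 q7 -1.83 F [ 1.  -1.  -2.4] t 5.8
slide [ 0.0015 -0.0017  0.0003] rot [-0.    -0.001 -0.001] turn 0.0
```

```bash
python3 -m inch '[{"jaw":0.2,"slide":[0.0015,-0.001,0],"delta_rot":[0,0,0]},{"jaw":0.2,"slide":[0.002,-0.001,0],"delta_rot":[0,0,0]},{"jaw":0.2,"slide":[0.002,-0.001,0],"delta_rot":[0,0,0]},{"jaw":0.7,"slide":[0.002,-0.001,0],"delta_rot":[0,0,0]},{"jaw":0.8,"slide":[0.002,-0.001,0],"delta_rot":[0,0,0]},{"jaw":0.8,"slide":[0.002,-0.001,0],"delta_rot":[0,0,0]},{"jaw":0.8,"slide":[0.002,-0.001,0],"delta_rot":[0,0,0]},{"jaw":1,"slide":[-0.04,-0.001,0],"delta_rot":[0,0,0]},{"jaw":1,"slide":[-0.09,-0.001,0],"delta_rot":[0,0,0]},{"jaw":1,"slide":[-0.14,-0.001,0],"delta_rot":[0,0,0]},{"jaw":1,"slide":[-0.18,-0.001,0],"delta_rot":[0,0,0]}]'
python3 - <<'E'
from h import *
plan([.483,-.0205,.25],-9); w=read_camera('wrist'); cv2.imwrite('pics/w4.png',w['img'][:,:,::-1][60:400,160:480]); np.savez('w4',**w)
E
```

```text
time: 6.9
eef_pos: [0.6292, 0.1539, 0.2006]
tcp_rot: [0.945, 1.355, -0.94]
force: [1.5, -0.1, 0.3]
gripper_width: 0.0857
tcp [0.6292 0.1539 0.2006] yaw -69.6 w 0.0857 q7 -1.74 F [ 1.5 -0.1  0.3] t 6.9
slide [-0.0501 -0.1977  0.1125] rot [-1.057e+00  1.000e-03 -3.000e-03] turn 60.6
```

View pics/w4.png

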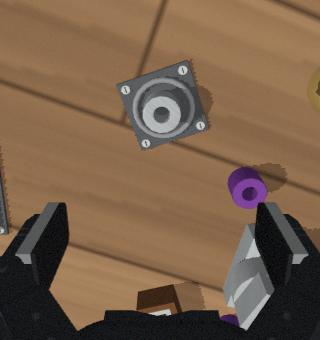

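The disc sits inside the hoop fence at crop (162,114). Next is the square bolster.

```bash
python3 -m inch '[{"jaw":1,"slide":[0,-0.04,0.022],"delta_rot":[-0.15,0,0]},{"jaw":1,"slide":[0,-0.08,0.045],"delta_rot":[-0.3,0,0]},{"jaw":1,"slide":[0,-0.12,0.068],"delta_rot":[-0.45,0,0]},{"jaw":1,"slide":[0,-0.16,0.09],"delta_rot":[-0.6,0,0]},{"jaw":1,"slide":[0,-0.198,0.112],"delta_rot":[-0.75,0,0]},{"jaw":1,"slide":[0,-0.198,0.112],"delta_rot":[-0.9,0,0]},{"jaw":1,"slide":[0,-0.198,0.112],"delta_rot":[-1.057,0,0]},{"jaw":1,"slide":[0,-0.198,0.112],"delta_rot":[-1.057,0,0]},{"jaw":1,"slide":[0,-0.198,0.112],"delta_rot":[-1.057,0,0]}]'
python3 - <<'E'
from h import *
plan([.483,-.0205,.07],-9); w=read_camera('wrist'); u,v=proj(w,[.483,-.02,.09])[0]; x0,y0=int(u)-65,int(v)-65; print(x0,y0)
cv2.imwrite('pics/w5.png',cv2.resize(w['img'][:,:,::-1][y0:y0+130,x0:x0+130],None,fx=4,fy=4,interpolation=cv2.INTER_CUBIC)); np.savez('w5',**w)
E
```

```text
time: 7.85
eef_pos: [0.4859, -0.0186, 0.205]
tcp_rot: [0.131, 1.555, -0.122]
force: [-0.2, 1.2, 0.5]
gripper_width: 0.0855
tcp [ 0.4859 -0.0186  0.205 ] yaw -9.2 w 0.0855 q7 -0.42 F [-0.2  1.2  0.5] t 7.8
slide [ 0.1349 -0.0032 -0.0041] rot [-0.004  0.012 -0.007] turn 0.2
251 129
```

View pics/w5.png

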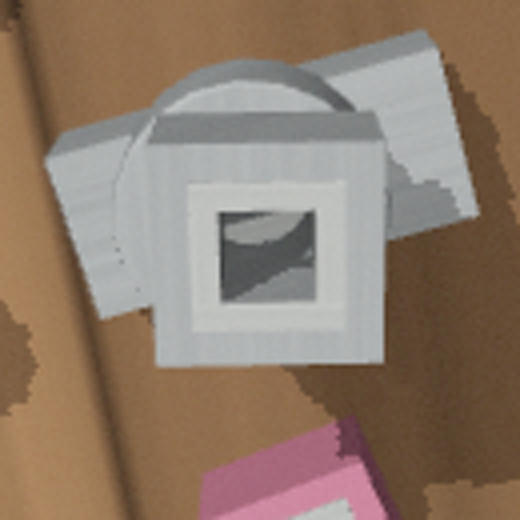

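The square's top is squarely in line with the jaws. Its crop corners are (150,143), (386,140), (385,362) and (155,367).

```bash
python3 - <<'E'
from h import *
w=dict(np.load('w5.npz')); q=ray(w,np.array([[150,143],[386,140],[385,362],[155,367]])/4+[251,129],.09)
print(q.round(4).tolist(),q.mean(0),[np.degrees(np.arctan2(*(q[a]-q[b])[::-1])).round(1) for a,b in ((0,1),(3,2),(0,3),(1,2))],[np.linalg.norm(q[i]-q[i-1]).round(4) for i in range(4)])
plan([*q.mean(0),.07],-9)
E
```

```text
[[0.4648, 0.0082], [0.5116, 0.0011], [0.5049, -0.0466], [0.4566, -0.0397]] [ 0.48447875 -0.01925715] [np.float64(171.4), np.float64(171.9), np.float64(80.2), np.float64(82.0)] [np.float64(0.0487), np.float64(0.0473), np.float64(0.0482), np.float64(0.0489)]
tcp [ 0.4859 -0.0185  0.205 ] yaw -9.2 w 0.0853 q7 -0.42 F [ 0.1 -0.5  0.7] t 7.9
slide [ 0.135  -0.0019 -0.0029] rot [-0.004  0.012 -0.007] turn 0.2
```

```bash
python3 -m inch '[{"jaw":1,"slide":[0.04,-0.002,-0.003],"delta_rot":[0,0.012,-0.007]},{"jaw":1,"slide":[0.08,-0.002,-0.003],"delta_rot":[0,0.012,-0.007]},{"jaw":1,"slide":[0.105,-0.002,-0.003],"delta_rot":[0,0.012,-0.007]},{"jaw":1,"slide":[0.125,-0.002,-0.003],"delta_rot":[0,0.012,-0.007]},{"jaw":1,"slide":[0.135,-0.002,-0.003],"delta_rot":[0,0.012,-0.007]},{"jaw":1,"slide":[0.135,-0.002,-0.003],"delta_rot":[0,0.012,-0.007]},{"jaw":0.3,"slide":[0.135,-0.002,-0.003],"delta_rot":[0,0.012,-0.007]},{"jaw":0.3,"slide":[0.135,-0.002,-0.003],"delta_rot":[0,0.012,-0.007]},{"jaw":0.3,"slide":[0.135,-0.002,-0.003],"delta_rot":[0,0.012,-0.007]},{"jaw":0.3,"slide":[0.135,-0.002,-0.003],"delta_rot":[0,0.012,-0.007]},{"jaw":0.3,"slide":[0.135,-0.002,-0.003],"delta_rot":[0,0.012,-0.007]},{"jaw":0.3,"slide":[0.135,-0.002,-0.003],"delta_rot":[0,0.012,-0.007]}]' 60
python3 -c "
from h import *
plan([.651,-.1615,.16],37)"
python3 -m inch '[{"jaw":0.3,"slide":[-0.01,0,0],"delta_rot":[0,0,0]},{"jaw":0.3,"slide":[-0.03,0,0],"delta_rot":[0,0,0]},{"jaw":0.3,"slide":[-0.07,0,0],"delta_rot":[0,0,0]},{"jaw":0.3,"slide":[-0.09,0,0],"delta_rot":[0,0,0]},{"jaw":0.3,"slide":[-0.09,0,0],"delta_rot":[0,0,0]}]'
python3 -c "
from h import *
plan([.651,-.1615,.07],37)
w=read_camera('wrist');cv2.imwrite('pics/w6.png',w['img'][:,:,::-1][100:]); np.savez('w6',**w)"
```

```text
time: 9.1
eef_pos: [0.485, -0.0193, 0.0713]
tcp_rot: [0.126, 1.566, -0.127]
force: [-2.5, -0.3, 7.0]
gripper_width: 0.0466
tcp [ 0.485  -0.0193  0.0713] yaw -9.2 w 0.0466 q7 -0.6 F [-2.5 -0.3  7. ] t 9.1
slide [-0.0884 -0.1137  0.1868] rot [-0.807  0.001  0.001] turn 46.2
time: 9.6
eef_pos: [0.4869, -0.0192, 0.1645]
tcp_rot: [0.126, 1.559, -0.128]
force: [0.2, 0.3, -4.3]
gripper_width: 0.0463
tcp [ 0.4869 -0.0192  0.1645] yaw -9.3 w 0.0463 q7 -0.48 F [ 0.2  0.3 -4.3] t 9.6
slide [ 0.096  -0.114   0.1842] rot [-0.808  0.007  0.003] turn 46.3
```

View pics/w6.png

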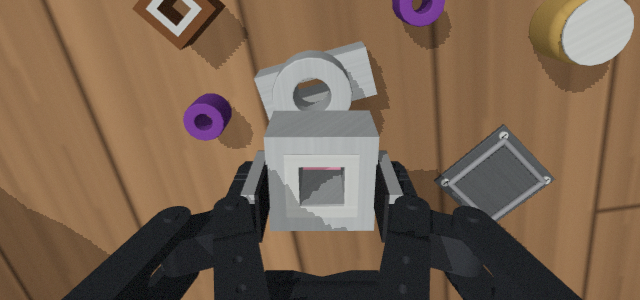

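The square is held level and aligned. The large disc and the oblong under it have not shifted, and the square tray is at right.

```bash
python3 -m inch '[{"jaw":0.3,"slide":[0,-0.02,0.035],"delta_rot":[-0.14,0,0]},{"jaw":0.3,"slide":[0,-0.04,0.07],"delta_rot":[-0.28,0,0]},{"jaw":0.3,"slide":[0,-0.06,0.1],"delta_rot":[-0.42,0,0]},{"jaw":0.3,"slide":[0,-0.08,0.13],"delta_rot":[-0.56,0,0]},{"jaw":0.3,"slide":[0,-0.1,0.16],"delta_rot":[-0.7,0,0]},{"jaw":0.3,"slide":[0,-0.114,0.184],"delta_rot":[-0.808,0.007,0.003]},{"jaw":0.3,"slide":[0.04,-0.114,0.184],"delta_rot":[-0.808,0.007,0.003]},{"jaw":0.3,"slide":[0.08,-0.114,0.184],"delta_rot":[-0.808,0.007,0.003]},{"jaw":0.3,"slide":[0.11,-0.114,0.184],"delta_rot":[-0.808,0.007,0.003]},{"jaw":0.3,"slide":[0.115,-0.114,0.184],"delta_rot":[-0.808,0.007,0.003]},{"jaw":0.3,"slide":[0.115,-0.114,0.184],"delta_rot":[-0.808,0.007,0.003]}]'
python3 -c "
from h import *
plan([.651,-.1615,.0155],37)
w=read_camera('wrist');cv2.imwrite('pics/w7.png',w['img'][:,:,::-1][100:,150:490]); np.savez('w7',**w);print(proj(w,[.651,-.1615,.004])-[150,100])"
```

```text
time: 10.75
eef_pos: [0.6477, -0.1615, 0.0464]
tcp_rot: [-0.504, 1.517, 0.509]
force: [-0.2, -0.3, -3.7]
gripper_width: 0.0465
tcp [ 0.6477 -0.1615  0.0464] yaw 37.0 w 0.0465 q7 0.38 F [-0.2 -0.3 -3.7] t 10.8
slide [ 0.0309 -0.0021  0.0028] rot [ 0.001 -0.005 -0.005] turn -0.0
[[175.39237701 131.13712548]]
```

View pics/w7.png

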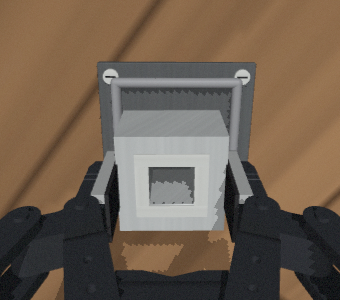

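The bolster is square to the fence and about 3 mm left of its centre, which agrees with the planned correction.

```bash
python3 -m inch '[{"jaw":0.3,"slide":[0,-0.002,0.003],"delta_rot":[0,-0.005,-0.005]},{"jaw":0.3,"slide":[0.012,-0.002,0.003],"delta_rot":[0,-0.005,-0.005]},{"jaw":0.3,"slide":[0.02,-0.002,0.003],"delta_rot":[0,-0.005,-0.005]},{"jaw":0.3,"slide":[0.026,-0.002,0.003],"delta_rot":[0,-0.005,-0.005]},{"jaw":0.3,"slide":[0.029,-0.002,0.003],"delta_rot":[0,-0.005,-0.005]},{"jaw":0.3,"slide":[0.031,-0.002,0.003],"delta_rot":[0,-0.005,-0.005]},{"jaw":0.3,"slide":[0.031,-0.002,0.003],"delta_rot":[0,-0.005,-0.005]}]'
python3 -c "
from h import *
plan([.651,-.1615,.0155],37)"
```

```text
time: 11.5
eef_pos: [0.6527, -0.1613, 0.0171]
tcp_rot: [-0.507, 1.508, 0.504]
force: [-0.4, -0.6, -3.8]
gripper_width: 0.0461
tcp [ 0.6527 -0.1613  0.0171] yaw 37.0 w 0.0461 q7 0.36 F [-0.4 -0.6 -3.8] t 11.5
slide [ 0.0016  0.0009 -0.0015] rot [0.001 0.002 0.003] turn -0.0
```

```bash
python3 -m inch '[{"jaw":0.3,"slide":[0.001,0,-0.001],"delta_rot":[0,0.002,0.003]},{"jaw":0.3,"slide":[0.002,0,-0.001],"delta_rot":[0,0.002,0.003]},{"jaw":0.3,"slide":[0.0025,0,-0.001],"delta_rot":[0,0.002,0.003]},{"jaw":0.8,"slide":[0.002,0,-0.001],"delta_rot":[0,0.002,0.003]},{"jaw":0.8,"slide":[0.002,0,-0.001],"delta_rot":[0,0.002,0.003]},{"jaw":0.8,"slide":[0.002,0,-0.001],"delta_rot":[0,0.002,0.003]},{"jaw":0.8,"slide":[0.002,0,-0.001],"delta_rot":[0,0.002,0.003]},{"jaw":1,"slide":[-0.03,0,-0.001],"delta_rot":[0,0.002,0.003]},{"jaw":1,"slide":[-0.07,0,-0.001],"delta_rot":[0,0.002,0.003]},{"jaw":1,"slide":[-0.12,0,-0.001],"delta_rot":[0,0.002,0.003]},{"jaw":1,"slide":[-0.16,0,-0.001],"delta_rot":[0,0.002,0.003]}]'
python3 -c "
from h import *
plan([.4835,-.021,.17],7)
w=read_camera('wrist');cv2.imwrite('pics/w8.png',w['img'][:,:,::-1][:,150:490]); np.savez('w8',**w)"
```

```text
time: 12.6
eef_pos: [0.6519, -0.1615, 0.1799]
tcp_rot: [-0.506, 1.509, 0.506]
force: [0.3, -1.1, 0.7]
gripper_width: 0.0854
tcp [ 0.6519 -0.1615  0.1799] yaw 37.0 w 0.0854 q7 0.46 F [ 0.3 -1.1  0.7] t 12.6
slide [ 0.0097  0.2136 -0.0497] rot [0.524 0.002 0.   ] turn -30.0
```

View pics/w8.png

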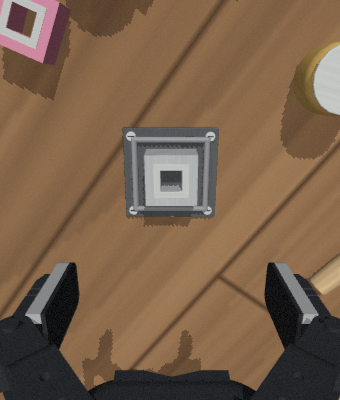

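The square bolster lies inside its fence at (171,178) and the tin is undisturbed. For the large disc I measure from the w6 picture, hole rim about (311,196) and outer edges at columns 273 to 352, without viewing more.

```bash
python3 - <<'E'
from h import *
w=dict(np.load('w6.npz')); 
# outer circle by edge of bright face against wood/oblong: fit ellipse to visible rim of hole & check
print('hole est',ray(w,[[311,196]],.06),'left/right',ray(w,[[273,190],[352,190]],.06),'top',ray(w,[[312,154]],.06))
c=ray(w,[[311,196]],.06)[0]
plan([.4845,-.021,.18])
E
```

```text
hole est [[ 0.47934826 -0.01859434]] left/right [[ 0.4506189  -0.00877446]
 [ 0.5121848  -0.01892365]] top [[0.48586223 0.01462733]]
tcp [ 0.6554 -0.1614  0.1872] yaw 37.0 w 0.0854 q7 0.46 F [1.3 0.  4.4] t 12.7
slide [ 0.0051  0.2151 -0.0519] rot [-0.     0.008  0.008] turn 0.0
```

```bash
python3 -m inch '[{"jaw":1,"slide":[0,0.045,-0.011],"delta_rot":[0,0,0]},{"jaw":1,"slide":[0,0.09,-0.022],"delta_rot":[0,0,0]},{"jaw":1,"slide":[0,0.13,-0.032],"delta_rot":[0,0,0]},{"jaw":1,"slide":[0,0.17,-0.041],"delta_rot":[0,0,0]},{"jaw":1,"slide":[0.005,0.2,-0.048],"delta_rot":[0,0.008,0.008]},{"jaw":1,"slide":[0.005,0.215,-0.054],"delta_rot":[0,0.008,0.008]},{"jaw":1,"slide":[0.005,0.215,-0.054],"delta_rot":[0,0.008,0.008]},{"jaw":1,"slide":[0.005,0.215,-0.054],"delta_rot":[0,0.008,0.008]}]'
python3 - <<'E'
from h import *
w=read_camera('wrist'); np.savez('w9',**w)
# rectify plane z=.06, 0.25 mm/px around (.4805,-.018)
c0=np.array([.4805,-.018]); n=400; k=np.array([[0,0],[n,0],[n,n],[0,n]],np.float32)
W=np.array([[*(c0+(q-n/2)*.00025),.06] for q in k])
H=cv2.getPerspectiveTransform(proj(w,W).astype(np.float32),k)
r=cv2.warpPerspective(w['img'],H,(n,n)); cv2.imwrite('pics/w9.png',np.hstack([r[:,:,::-1],cv2.resize(w['img'][100:300,220:420][:,:,::-1],(n,n))]))
g=cv2.GaussianBlur(cv2.cvtColor(r,cv2.COLOR_RGB2GRAY),(7,7),0)
for a,b in ((50,70),(115,140)):
    h=cv2.HoughCircles(g,cv2.HOUGH_GRADIENT,1,60,param1=60,param2=15,minRadius=a,maxRadius=b)
    if h is not None:
        for q in h[0][:2]: print(c0+(q[:2]-n/2)*.00025,q[2]*.25)
plan([.4805,-.018,.04])
E
```

```text
time: 13.45
eef_pos: [0.4835, -0.0227, 0.1803]
tcp_rot: [-0.506, 1.51, 0.505]
force: [-0.1, -0.5, 0.5]
gripper_width: 0.0854
[ 0.480375 -0.018375] 15.65
[ 0.480125 -0.018375] 31.5
[ 0.466875 -0.027625] 30.9
tcp [ 0.4839 -0.023   0.1803] yaw 37.0 w 0.0856 q7 0.28 F [ 0.  -0.9 -0.1] t 13.5
slide [0.1403 0.0062 0.0002] rot [-0.     0.001  0.001] turn 0.0
```

View pics/w9.png

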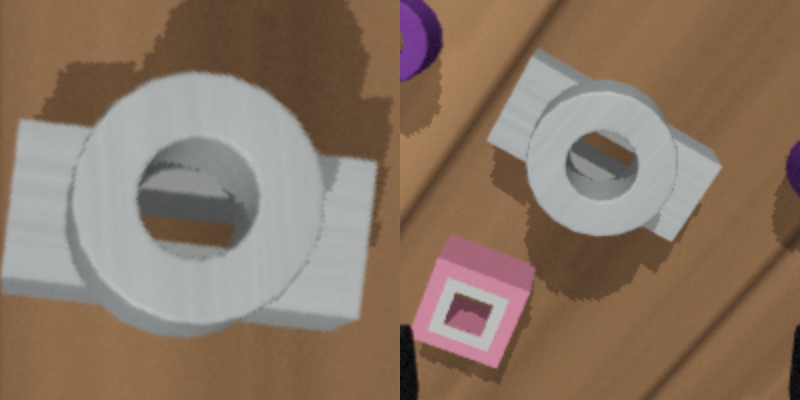

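The rectified view puts the large disc at (0.4803,-0.0184), with radii of 15.7 and 31.5 mm that match the sizes given. The pink block is clear of the fingers.

```bash
python3 -m inch '[{"jaw":1,"slide":[0.04,0.006,0],"delta_rot":[0,0,0]},{"jaw":1,"slide":[0.08,0.006,0],"delta_rot":[0,0,0]},{"jaw":1,"slide":[0.11,0.006,0],"delta_rot":[0,0,0]},{"jaw":1,"slide":[0.13,0.006,0],"delta_rot":[0,0,0]},{"jaw":1,"slide":[0.143,0.006,0],"delta_rot":[0,0,0]},{"jaw":1,"slide":[0.143,0.006,0],"delta_rot":[0,0,0]},{"jaw":0.5,"slide":[0.143,0.006,0],"delta_rot":[0,0,0]},{"jaw":0.5,"slide":[0.143,0.006,0],"delta_rot":[0,0,0]},{"jaw":0.5,"slide":[0.143,0.006,0],"delta_rot":[0,0,0]},{"jaw":0.5,"slide":[0.143,0.006,0],"delta_rot":[0,0,0]},{"jaw":0.5,"slide":[0.143,0.006,0],"delta_rot":[0,0,0]}]' 70
python3 -c "
from h import *
plan([.4785,-.334,.1])"
python3 -m inch '[{"jaw":0.5,"slide":[-0.01,0,0],"delta_rot":[0,0,0]},{"jaw":0.5,"slide":[-0.03,0,0],"delta_rot":[0,0,0]},{"jaw":0.5,"slide":[-0.06,0,0],"delta_rot":[0,0,0]},{"jaw":0.5,"slide":[-0.06,0,0],"delta_rot":[0,0,0]}]'
python3 -c "
from h import *
plan([.4785,-.334,.1])"
```

```text
time: 14.6
eef_pos: [0.481, -0.0187, 0.0389]
tcp_rot: [-0.506, 1.509, 0.503]
force: [-3.1, -1.4, 7.7]
gripper_width: 0.0609
tcp [ 0.481  -0.0187  0.0389] yaw 36.9 w 0.0609 q7 0.04 F [-3.1 -1.4  7.7] t 14.6
slide [-0.0607 -0.2507 -0.1913] rot [-0.     0.001  0.003] turn 0.0
time: 15.0
eef_pos: [0.4835, -0.0184, 0.1027]
tcp_rot: [-0.507, 1.503, 0.5]
force: [1.5, 0.9, -4.8]
gripper_width: 0.0607
tcp [ 0.4835 -0.0184  0.1027] yaw 36.9 w 0.0607 q7 0.14 F [ 1.5  0.9 -4.8] t 15.0
slide [ 0.0033 -0.2494 -0.1935] rot [-0.     0.007  0.007] turn 0.0
```

```bash
python3 -m inch '[{"jaw":0.5,"slide":[-0.005,-0.035,-0.027],"delta_rot":[0,0,0]},{"jaw":0.5,"slide":[-0.005,-0.07,-0.054],"delta_rot":[0,0,0]},{"jaw":0.5,"slide":[-0.005,-0.105,-0.081],"delta_rot":[0,0,0]},{"jaw":0.5,"slide":[-0.005,-0.14,-0.109],"delta_rot":[0,0,0]},{"jaw":0.5,"slide":[-0.005,-0.175,-0.136],"delta_rot":[0,0,0]},{"jaw":0.5,"slide":[-0.005,-0.21,-0.163],"delta_rot":[0,0,0]},{"jaw":0.5,"slide":[-0.003,-0.24,-0.186],"delta_rot":[0,0.007,0.007]},{"jaw":0.5,"slide":[0.02,-0.249,-0.1935],"delta_rot":[0,0.007,0.007]},{"jaw":0.5,"slide":[0.04,-0.249,-0.1935],"delta_rot":[0,0.007,0.007]},{"jaw":0.5,"slide":[0.045,-0.249,-0.1935],"delta_rot":[0,0.007,0.007]},{"jaw":0.5,"slide":[0.045,-0.249,-0.1935],"delta_rot":[0,0.007,0.007]}]'
python3 - <<'E'
from h import *
w=read_camera('wrist'); np.savez('w10',**w); s=read_state()
z=s['eef_pos'][2]+.0211; c0=s['eef_pos'][:2]; n=400; k=np.array([[0,0],[n,0],[n,n],[0,n]],np.float32)
H=cv2.getPerspectiveTransform(proj(w,np.array([[*(c0+(q-n/2)*.00025),z] for q in k])).astype(np.float32),k)
r=cv2.warpPerspective(w['img'],H,(n,n)); g=cv2.GaussianBlur(cv2.cvtColor(r,cv2.COLOR_RGB2GRAY),(7,7),0)
for a,b in ((50,70),(115,140)):
    h=cv2.HoughCircles(g,cv2.HOUGH_GRADIENT,1,60,param1=60,param2=15,minRadius=a,maxRadius=b)
    if h is not None:
        for q in h[0][:2]: print(c0+(q[:2]-n/2)*.00025,q[2]*.25)
hs=cv2.cvtColor(w['img'],cv2.COLOR_RGB2HSV); u=proj(w,[.4785,-.334,.004])[0]; print(u)
plan([.4785,-.334,.013]); cv2.imwrite('pics/w10.png',w['img'][:,:,::-1])
E
```

```text
time: 16.1
eef_pos: [0.4779, -0.3328, 0.0573]
tcp_rot: [-0.503, 1.513, 0.506]
force: [1.2, 0.6, -5.6]
gripper_width: 0.0607
[ 0.47741796 -0.33155849] 15.1
[ 0.47716796 -0.33180849] 31.0
[ 0.46016796 -0.31080849] 29.125
[320.55135417 222.99845274]
tcp [ 0.4788 -0.3329  0.0583] yaw 37.0 w 0.0608 q7 0.71 F [ 1.2  1.2 -5.3] t 16.1
slide [ 0.0453 -0.0007 -0.0009] rot [-0.    -0.    -0.001] turn 0.0
```

View pics/w10.png

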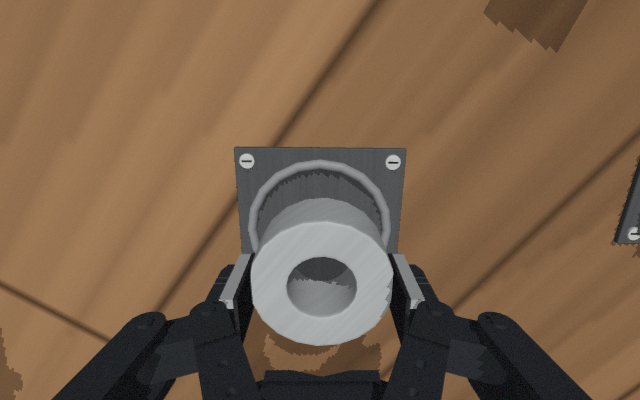

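The disc is level in the grip, about 2 mm off centre over the large hoop tray. The outer hoop spans columns 249 to 390.

```bash
python3 -m inch '[{"jaw":0.5,"slide":[0.015,-0.002,-0.001],"delta_rot":[0,0,0]},{"jaw":0.5,"slide":[0.027,-0.002,-0.001],"delta_rot":[0,0,0]},{"jaw":0.5,"slide":[0.035,-0.002,-0.001],"delta_rot":[0,0,0]},{"jaw":0.5,"slide":[0.04,-0.002,-0.001],"delta_rot":[0,0,0]},{"jaw":0.5,"slide":[0.043,-0.002,-0.001],"delta_rot":[0,0,0]},{"jaw":0.5,"slide":[0.045,-0.002,-0.001],"delta_rot":[0,0,0]},{"jaw":0.5,"slide":[0.045,-0.002,-0.001],"delta_rot":[0,0,0]}]'
python3 -c "
from h import *
plan([.479,-.335,.013])"
```

```text
time: 16.85
eef_pos: [0.4794, -0.3351, 0.0134]
tcp_rot: [-0.505, 1.511, 0.505]
force: [-0.3, 0.9, -5.6]
gripper_width: 0.0605
tcp [ 0.4794 -0.3351  0.0134] yaw 37.0 w 0.0605 q7 0.67 F [-0.3  0.9 -5.6] t 16.9
slide [ 0.0004  0.0004 -0.0002] rot [-0. -0. -0.] turn 0.0
```

```bash
python3 -m inch '[{"jaw":0.5,"slide":[0.001,0,0],"delta_rot":[0,0,0]},{"jaw":0.5,"slide":[0.002,0,0],"delta_rot":[0,0,0]},{"jaw":0.5,"slide":[0.002,0,0],"delta_rot":[0,0,0]}]'
python3 -m inch '[{"jaw":1,"slide":[0,0,0],"delta_rot":[0,0,0]},{"jaw":1,"slide":[0,0,0],"delta_rot":[0,0,0]},{"jaw":1,"slide":[0,0,0],"delta_rot":[0,0,0]},{"jaw":1,"slide":[0,0,0],"delta_rot":[0,0,0]},{"jaw":1,"slide":[-0.02,0,0],"delta_rot":[0,0,0]},{"jaw":1,"slide":[-0.05,0,0],"delta_rot":[0,0,0]},{"jaw":1,"slide":[-0.1,0,0],"delta_rot":[0,0,0]},{"jaw":1,"slide":[-0.15,0,0],"delta_rot":[0,0,0]},{"jaw":1,"slide":[-0.17,0,0],"delta_rot":[0,0,0]},{"jaw":1,"slide":[-0.17,0,0],"delta_rot":[0,0,0]}]'
python3 - <<'E'
from h import *
w=read_camera('wrist'); np.savez('w11',**w); s=read_state()
z=.034; c0=np.array([.4785,-.334]); n=400; k=np.array([[0,0],[n,0],[n,n],[0,n]],np.float32)
H=cv2.getPerspectiveTransform(proj(w,np.array([[*(c0+(q-n/2)*.00025),z] for q in k])).astype(np.float32),k)
r=cv2.warpPerspective(w['img'],H,(n,n)); g=cv2.GaussianBlur(cv2.cvtColor(r,cv2.COLOR_RGB2GRAY),(7,7),0)
for a,b in ((50,70),(115,140)):
    h=cv2.HoughCircles(g,cv2.HOUGH_GRADIENT,1,60,param1=60,param2=15,minRadius=a,maxRadius=b)
    if h is not None:
        for q in h[0][:2]: print(c0+(q[:2]-n/2)*.00025,q[2]*.25)
plan([.482,-.021,.2],-83)
E
```

```text
time: 17.15
eef_pos: [0.4796, -0.3353, 0.013]
tcp_rot: [-0.506, 1.512, 0.504]
force: [-3.9, 1.2, 7.9]
gripper_width: 0.0608
time: 18.15
eef_pos: [0.4819, -0.336, 0.1869]
tcp_rot: [-0.51, 1.507, 0.499]
force: [0.6, 0.0, 0.2]
gripper_width: 0.0856
[ 0.479625 -0.334625] 15.125
[ 0.479375 -0.334625] 31.525
[ 0.469125 -0.321875] 31.0
tcp [ 0.4804 -0.3357  0.1845] yaw 36.9 w 0.0856 q7 0.83 F [ 0.1 -0.2 -0.2] t 18.2
slide [-0.0165  0.2505  0.1904] rot [-1.048 -0.002  0.004] turn 60.1
```

```bash
python3 -m inch '[{"jaw":1,"slide":[0,0.038,0.029],"delta_rot":[-0.15,0,0]},{"jaw":1,"slide":[0,0.076,0.058],"delta_rot":[-0.3,0,0]},{"jaw":1,"slide":[0,0.114,0.087],"delta_rot":[-0.45,0,0]},{"jaw":1,"slide":[0,0.152,0.116],"delta_rot":[-0.6,0,0]},{"jaw":1,"slide":[0,0.19,0.145],"delta_rot":[-0.75,0,0]},{"jaw":1,"slide":[0,0.225,0.171],"delta_rot":[-0.9,0,0]},{"jaw":1,"slide":[0,0.25,0.19],"delta_rot":[-1.048,0,0]},{"jaw":1,"slide":[0,0.25,0.19],"delta_rot":[-1.048,0,0]},{"jaw":1,"slide":[0,0.25,0.19],"delta_rot":[-1.048,0,0]},{"jaw":1,"slide":[0,0.25,0.19],"delta_rot":[-1.048,0,0]}]'
python3 - <<'E'
from h import *
w=read_camera('wrist'); np.savez('w12',**w)
hs=cv2.cvtColor(w['img'],cv2.COLOR_RGB2HSV).astype(int); m=((hs[...,1]<50)&(hs[...,2]>110)); m[330:]=0
u=proj(w,[.482,-.021,.03])[0]; print(u); blobs(w,m,.03,300)
plan([.482,-.021,.012],97)
E
```

```text
time: 19.2
eef_pos: [0.4815, -0.023, 0.1825]
tcp_rot: [-1.299, 1.153, 1.295]
force: [-0.5, 0.1, -0.6]
gripper_width: 0.0853
[323.32262063 178.81963578]
[167. 298.] c [ 633.7 -166.7] size [17.7 73.4] ang 44.2
[448. 295.] c [589.5 124.9] size [85.2 17.9] ang 34.0
[196. 293.] c [ 622.3 -141.3] size [19.  85.7] ang 70.5
[165. 278.] c [ 610.2 -171.1] size [20.1 79.5] ang 36.7
[208. 161.] c [ 478.9 -128.3] size [32.5 32.6] ang 14.0
[324. 175.] c [481.5 -20. ] size [103.3  44.8] ang 6.8
[ 12. 134.] c [ 477.7 -298.5] size [29.3 61. ] ang 79.1
[ 26. 137.] c [ 478.  -293.8] size [38.5 84.4] ang 79.1
[439.  74.] c [379.8  64.4] size [32.4 32.6] ang 35.9
tcp [ 0.4817 -0.0231  0.1827] yaw 96.8 w 0.0854 q7 1.19 F [ 0.2  0.2 -0.3] t 19.2
slide [ 0.1707 -0.0005  0.0027] rot [-0.003 -0.003  0.001] turn 0.2
```

```bash
python3 -m inch '[{"jaw":1,"slide":[0.05,0,0.0025],"delta_rot":[0,-0.003,0.001]},{"jaw":1,"slide":[0.1,0,0.0025],"delta_rot":[0,-0.003,0.001]},{"jaw":1,"slide":[0.135,0,0.0025],"delta_rot":[0,-0.003,0.001]},{"jaw":1,"slide":[0.16,0,0.0025],"delta_rot":[0,-0.003,0.001]},{"jaw":1,"slide":[0.171,0,0.0025],"delta_rot":[0,-0.003,0.001]},{"jaw":1,"slide":[0.171,0,0.0025],"delta_rot":[0,-0.003,0.001]},{"jaw":0.3,"slide":[0.171,0,0.0025],"delta_rot":[0,-0.003,0.001]},{"jaw":0.3,"slide":[0.171,0,0.0025],"delta_rot":[0,-0.003,0.001]},{"jaw":0.3,"slide":[0.171,0,0.0025],"delta_rot":[0,-0.003,0.001]},{"jaw":0.3,"slide":[0.171,0,0.0025],"delta_rot":[0,-0.003,0.001]},{"jaw":0.3,"slide":[0.171,0,0.0025],"delta_rot":[0,-0.003,0.001]},{"jaw":0.3,"slide":[0.171,0,0.0025],"delta_rot":[0,-0.003,0.001]}]' 100
python3 -c "
from h import *
plan([.469,.339,.1],108.5)"
python3 -m inch '[{"jaw":0.3,"slide":[-0.01,0,0],"delta_rot":[0,0,0]},{"jaw":0.3,"slide":[-0.03,0,0],"delta_rot":[0,0,0]},{"jaw":0.3,"slide":[-0.06,0,0],"delta_rot":[0,0,0]},{"jaw":0.3,"slide":[-0.08,0,0],"delta_rot":[0,0,0]},{"jaw":0.3,"slide":[-0.08,0,0],"delta_rot":[0,0,0]}]'
python3 -c "
from h import *
plan([.469,.339,.1],108.5)"
```

```text
time: 20.45
eef_pos: [0.4825, -0.0208, 0.0135]
tcp_rot: [-1.298, 1.15, 1.294]
force: [-3.8, -0.5, 13.3]
gripper_width: 0.0419
tcp [ 0.4825 -0.0208  0.0135] yaw 96.8 w 0.0419 q7 0.91 F [-3.8 -0.5 13.3] t 20.4
slide [-0.0869 -0.0294  0.3588] rot [-0.204 -0.001  0.002] turn 11.7
time: 20.95
eef_pos: [0.4835, -0.0209, 0.0958]
tcp_rot: [-1.3, 1.148, 1.29]
force: [0.4, -0.1, -9.2]
gripper_width: 0.0416
tcp [ 0.4835 -0.0209  0.0958] yaw 96.8 w 0.0416 q7 1.05 F [ 0.4 -0.1 -9.2] t 20.9
slide [-0.0049 -0.0281  0.3591] rot [-0.205 -0.003  0.005] turn 11.7
```

```bash
python3 -m inch '[{"jaw":0.3,"slide":[-0.005,-0.003,0.04],"delta_rot":[-0.03,0,0]},{"jaw":0.3,"slide":[-0.005,-0.006,0.08],"delta_rot":[-0.06,0,0]},{"jaw":0.3,"slide":[-0.005,-0.009,0.12],"delta_rot":[-0.09,0,0]},{"jaw":0.3,"slide":[-0.005,-0.013,0.16],"delta_rot":[-0.12,0,0]},{"jaw":0.3,"slide":[-0.005,-0.016,0.2],"delta_rot":[-0.15,0,0]},{"jaw":0.3,"slide":[-0.005,-0.019,0.24],"delta_rot":[-0.18,0,0]},{"jaw":0.3,"slide":[-0.005,-0.022,0.28],"delta_rot":[-0.205,0,0]},{"jaw":0.3,"slide":[-0.005,-0.025,0.32],"delta_rot":[-0.205,0,0]},{"jaw":0.3,"slide":[-0.005,-0.028,0.35],"delta_rot":[-0.205,-0.003,0.005]},{"jaw":0.3,"slide":[0.02,-0.028,0.359],"delta_rot":[-0.205,-0.003,0.005]},{"jaw":0.3,"slide":[0.035,-0.028,0.359],"delta_rot":[-0.205,-0.003,0.005]},{"jaw":0.3,"slide":[0.035,-0.028,0.359],"delta_rot":[-0.205,-0.003,0.005]},{"jaw":0.3,"slide":[0.035,-0.028,0.359],"delta_rot":[-0.205,-0.003,0.005]}]'
python3 - <<'E'
from h import *
w=read_camera('wrist'); np.savez('w13',**w); cv2.imwrite('pics/w13.png',w['img'][:,:,::-1])
a=np.radians(18.5); R=np.array([[np.cos(a),-np.sin(a)],[np.sin(a),np.cos(a)]])
P=np.array([[72,44],[72,-44],[-72,-44],[-72,44]])/1000@R.T+[.469,.339]
print(proj(w,np.c_[P,np.full(4,.004)]).round()); plan([.469,.339,.0175],108.5)
E
```

```text
time: 22.25
eef_pos: [0.469, 0.3368, 0.059]
tcp_rot: [-1.443, 1.042, 1.443]
force: [-0.4, 0.1, -8.6]
gripper_width: 0.0413
[[384. 312.]
 [263. 312.]
 [248. 106.]
 [400. 106.]]
tcp [0.4695 0.3375 0.0599] yaw 108.4 w 0.0416 q7 0.56 F [ 0.5  0.8 -9.2] t 22.3
slide [0.0424 0.     0.0016] rot [-0.001 -0.001 -0.   ] turn 0.1
```

View pics/w13.png

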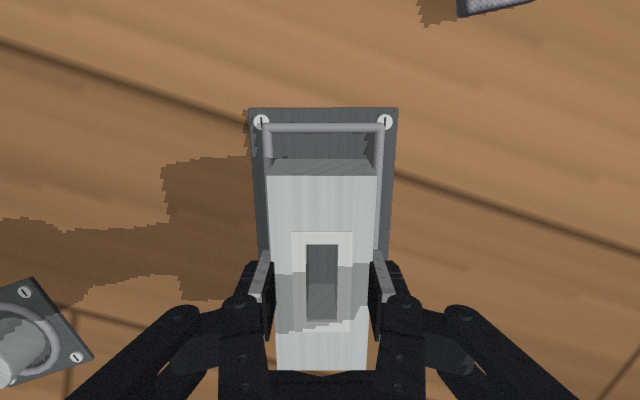

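The oblong is aligned with its tray, and the predicted tray corners (248,106) and (400,106) match the picture. It is about 2 mm left of the fence centre.

```bash
python3 -m inch '[{"jaw":0.3,"slide":[0.012,0,0.0015],"delta_rot":[0,0,0]},{"jaw":0.3,"slide":[0.024,0,0.0015],"delta_rot":[0,0,0]},{"jaw":0.3,"slide":[0.032,0,0.0015],"delta_rot":[0,0,0]},{"jaw":0.3,"slide":[0.037,0,0.0015],"delta_rot":[0,0,0]},{"jaw":0.3,"slide":[0.04,0,0.0015],"delta_rot":[0,0,0]},{"jaw":0.3,"slide":[0.042,0,0.0015],"delta_rot":[0,0,0]},{"jaw":0.3,"slide":[0.042,0,0.0015],"delta_rot":[0,0,0]}]'
python3 -c "
from h import *
plan([.469,.339,.0175],108.5)"
```

```text
time: 23.0
eef_pos: [0.4691, 0.3392, 0.018]
tcp_rot: [-1.443, 1.04, 1.442]
force: [-0.3, -0.5, -7.8]
gripper_width: 0.0415
tcp [0.4691 0.3392 0.018 ] yaw 108.4 w 0.0415 q7 0.51 F [-0.3 -0.5 -7.8] t 23.0
slide [ 0.0005  0.0002 -0.0001] rot [-0.001 -0.001  0.   ] turn 0.1
```

```bash
python3 -m inch '[{"jaw":0.3,"slide":[0.001,0,0],"delta_rot":[0,0,0]},{"jaw":0.3,"slide":[0.002,0,0],"delta_rot":[0,0,0]},{"jaw":0.3,"slide":[0.002,0,0],"delta_rot":[0,0,0]}]'
python3 -m inch '[{"jaw":0.8,"slide":[0,0,0],"delta_rot":[0,0,0]},{"jaw":0.8,"slide":[0,0,0],"delta_rot":[0,0,0]},{"jaw":0.8,"slide":[0,0,0],"delta_rot":[0,0,0]},{"jaw":0.8,"slide":[0,0,0],"delta_rot":[0,0,0]},{"jaw":1,"slide":[-0.03,0,0],"delta_rot":[0,0,0]},{"jaw":1,"slide":[-0.07,0,0],"delta_rot":[0,0,0]},{"jaw":1,"slide":[-0.12,0,0],"delta_rot":[0,0,0]},{"jaw":1,"slide":[-0.17,0,0],"delta_rot":[0,0,0]},{"jaw":1,"slide":[-0.2,0,0],"delta_rot":[0,0,0]},{"jaw":1,"slide":[-0.2,0,0],"delta_rot":[0,0,0]},{"jaw":1,"slide":[-0.2,0,0],"delta_rot":[0,0,0]}]'
python3 - <<'E'
from h import *
for n in ['wrist','scene','side']:
    c=read_camera(n); hs=cv2.cvtColor(c['img'],cv2.COLOR_RGB2HSV).astype(int); print(n)
    m=(hs[...,1]<60)&(hs[...,2]>135)
    if n=='wrist': m[300:]=0
    for nm,t in dict(small=(.6285,.154),sq=(.651,-.1615),large=(.4785,-.334),obl=(.469,.339),tin=(.70,-.045)).items():
        u=proj(c,[*t,.034])[0]
        if not(40<u[0]<600 and 20<u[1]<380): continue
        k=np.zeros_like(m); r=dict(small=24,sq=30,large=38,obl=60,tin=40)[nm]/1000
        q=proj(c,[[t[0]+a*r,t[1]+b*r,.034] for a in(-1,1) for b in (-1,1)]); x0,y0=q.min(0).astype(int).clip(0);x1,y1=q.max(0).astype(int)
        k[y0:y1,x0:x1]=m[y0:y1,x0:x1]; print(nm,end=' '); blobs(c,k,.045 if nm=='tin' else .034,60)
print(read_state()['force'].round(1),read_state()['time'])
E
```

```text
time: 23.3
eef_pos: [0.4693, 0.3394, 0.0176]
tcp_rot: [-1.444, 1.039, 1.441]
force: [-2.4, -5.1, 5.4]
gripper_width: 0.0417
time: 24.4
eef_pos: [0.4692, 0.3396, 0.2179]
tcp_rot: [-1.444, 1.038, 1.439]
force: [-0.2, -0.1, -1.2]
gripper_width: 0.0856
wrist
small [122. 254.] c [631.4 157.1] size [42.2 38. ] ang 48.4
obl [327. 153.] c [463.4 336.6] size [126.   74.6] ang 18.6
scene
small [328. 271.] c [631.5 160. ] size [46.3 35.2] ang 53.5
sq [247. 197.] c [ 649.3 -156.7] size [50.7 64.7] ang 35.6
large [267. 145.] c [ 482.2 -326.9] size [71.  61.9] ang 54.5
obl [440. 291.] c [471.7 343.9] size [109.3  49.4] ang 18.7
tin [256. 239.] c [710.9  -7.5] size [48.7 53.4] ang 54.2
side
small [273. 255.] c [626.  155.5] size [36.5 45.7] ang 14.3
sq [295. 165.] c [ 641.4 -162.7] size [44.3 54.1] ang 10.1
large obl [331. 364.] c [460.2 387.4] size [124.5   9.2] ang 21.1
[334. 343.] c [460.5 346. ] size [112.3  61.2] ang 18.7
tin [253. 197.] c [712.6  -9.8] size [52.3 42.7] ang 10.0
[-0.1  0.4  0. ] 24.55
```

```bash
python3 -c "
from station import *
print(close_job())"
```

```text
the job is handed in; nothing more can be done
None
```

I took the pile down from the top and set all four bolsters in their own trays, in order: small round, square, large round, oblong. I then handed the job in at about 24.5 s of robot time, with the arm raised clear, jaws open and tool force near zero.

**What I looked at:** pictures taken after release showed the small round and square bolsters flat inside their fences. I had no picture views left for the large round and oblong after release, so those two rest on measurements:
- **Large round:** a circle fit on its top put it about 1 mm from the tray centre. The radii came out right at the height expected for lying on the floor.
- **Oblong:** it touched down at the height expected for lying on the tray floor, with the gripper centred within about 1 mm of the tray centre.

**What was rough:** the last colour-mask check of the trays was coarse, because it also picked up the bolsters' sides and the fences. Its sizes and centres were mostly off by 3 to 10 mm. It found no usable outline for the large round bolster from the side camera, and an oversized one, with a stray strip beside it, for the oblong. It does not contradict the closer measurements.

**Wax tin:** in the scene camera it was at the same pixel, (256,239), as at the start.

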